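Unlatch the guard gate and hold it ajar

TASK

Swing the blue-handled clamp lever on the guard cage fully open so that it no longer covers the bolt, then lift the sagging bolt by its red knob over the bent lip of the keeper while drawing it all the way back. Pull the yellow gate about 30 degrees open towards the robot (20 to 40 degrees will do) and finish while still holding it there, bolt drawn and lever open, because its spring would close it. Do not disturb the nozzle in the cage or the loose things on the bench.

Things in the scene. Friction and masses are not known exactly. Their poses are not given: they have to be found in the camera images.
- cage: Guard cage fixed to the bench: grey base plate 150 x 300 mm, 12 mm thick, clear walls and roof (roof top 154 mm above the bench), aluminium posts. Origin at the bench surface under the cage; +z up, -x is the front (towards the robot) where the gate is, +y to the hinge side (the robot's left). Base plate runs x -85 to +65 mm, y -150 to +150 mm. It stands turned by up to 0.2 rad either way. Directions below are in this frame.
- lever_grip (a point): Centre of the lever's blue upright round handle, 16 mm diameter, 36 mm tall (166 to 202 mm above the bench), on a 10 mm stem. It can be pinched from above or pushed.
- lever_pivot (a point): Point on the vertical pivot axis of the clamp lever, at the height of lever_grip; the handle moves on a 56 mm radius about it. The pivot is on the aluminium post at the right of the gate. The lever arm is 16 mm wide, 7 mm thick, its top 141 mm above the bench.
- lever (a joint): Angle of the clamp lever, rad. 0 = shut: the arm points to the front (-x), lies over the bolt's nose and stops the bolt from being lifted. It grows as the handle swings to -y (the robot's right, anticlockwise seen from above), to 1.6 at its stop, where the arm points to -y. It stays where it is left (friction 0.06 N m, about 1 N at the handle).
- bolt_knob (a point): Centre of the bolt's red upright round knob, 18 mm diameter, 36 mm tall, 188 mm above the bench when the bolt sags; 10 mm stem below it. It sits in front of the top of the gate, 20 mm in front of the gate's plane, on the bolt, which lies along the gate (y), axis 125 mm above the bench. Below the knob the highest parts are the bolt guides (150 mm) and the roof (154 mm).
- bolt_slide (a joint): How far the bolt is drawn, m: 0 = shot home in the keeper, grows as the knob moves along the gate towards the hinge (+y), 0.036 = fully drawn, at its stop. Friction about 1 N. If not lifted, the bolt's downward tooth runs against the keeper's lip after about 0.006.
- bolt_lift (a joint): How far the bolt is lifted, m: 0 = sagged (it falls back by its own 2 N weight), 0.014 = top of its guides. More than 0.008 is needed for the tooth to pass over the lip between 0.006 and 0.024 of draw; it may sag again after that.
- keeper_lip (a point): Top middle of the keeper's bent-up lip, 6 mm thick, 118 mm above the bench, at the right of the gate.
- gate_hinge (a point): Point on the gate's vertical hinge axis, 188 mm above the bench, at the left end of the gate. With the bolt drawn the knob turns about it at roughly 130 mm radius.
- gate (a joint): Opening angle of the yellow-framed gate (208 mm wide, 124 mm tall), rad: 0 = shut (the gate runs from the hinge to -y), grows as its free right end swings to the front (-x, towards the robot; clockwise seen from above). A spring closes it: 0.21 N m at 0, 0.39 N m at 0.5 rad. The bolt blocks it until drawn.
- nozzle_mid (a point): Middle of the small nozzle, 27 mm diameter, 44 mm tall, standing loose on the base plate in the cage.
- blue_jar_mid (a point): Middle of a white jar with a blue lid, 69 mm diameter, 94 mm tall, loose on the bench.
- white_jar_mid (a point): Middle of an all-white jar, 71 mm diameter, 94 mm tall, loose on the bench.
- tape_mid (a point): Middle of a roll of yellow tape, 100 x 108 x 48 mm, loose on the bench.
- spanner_mid (a point): Middle of an open-ended spanner, 161 mm long, 6 mm thick, lying loose.
- screwdriver_mid (a point): Middle of a black-handled screwdriver, 200 mm long, 27 mm thick, lying loose.

How it is judged:
On the way, in this order (a step that is already met when the one before it is completed fails the run):
1. the clamp lever is swung fully open (past 1.2 rad) with the bolt still in the keeper (value of joint lever above 1.2 rad and value of joint bolt_slide below 0.01 m), for 0.2 s.
2. the bolt is lifted clear of the lip (by more than 7 mm) while the tooth is over it (value of joint bolt_lift above 0.007 m and value of joint bolt_slide between 0.01 and 0.024 m), for 0.02 s.
3. the bolt is drawn back (past 28 mm) (value of joint bolt_slide above 0.028 m), for 0.2 s.
At the end, for the whole second after the job is handed in: The gate is held still 20 to 40 degrees open (0.35 to 0.70 rad) by the fingers, which press on the gate or its bolt with more than 0.5 N; the bolt is drawn by more than 28 mm and the lever is open past 1.2 rad (value of joint gate between 0.35 and 0.7 rad and velocity of joint gate between -0.1 and 0.1 rad/s and value of joint bolt_slide above 0.028 m and value of joint lever above 1.2 rad and contact force between the fingers and gate above 0.5 N); the arm keeps its last pose, push and grip.
It fails at once if the nozzle in the cage is moved by more than 20 mm (distance of nozzle_mid from where it was at the start of the episode above 0.02 m).
It fails at once if a loose thing on the bench is moved by more than 20 mm (distance of any of blue_jar_mid, white_jar_mid, tape_mid, spanner_mid, screwdriver_mid from where it was at the start of the episode above 0.02 m).
It also fails if it takes over 42 s, if anything falls off the work surface, if the arm or the gripper's body presses on something with over 40 N, if the wrist force passes 120 N, or if a joint passes its speed limit or range.

ROBOT

A 7-joint arm with a two-finger parallel gripper is mounted at the origin on a cart in front of the work surface, level with it; the furniture and walls round the work are solid. World frame = base frame: x ahead of the robot, y to its left, z up, the work surface at z = 0. Lengths are in m, angles in rad, forces in N, time in s.
With the tool pointing down it reaches from about 0.4 to 0.85 m from the base axis. Payload 4.5 kg.
Tool frame: the origin (TCP) lies at the very end of the fingers, on their centre line; the grasp point (between the pads) lies 19 mm behind it (r.grip_point_offset is the distance from the TCP to the grasp point, in m); z points along the fingers, y is the line along which they close (so a half turn about z gives the same grasp; the last joint's range is limited). The gripper opens to 88 mm and grips with 3 to 60 N. Pads are 18 mm wide; open, the fingers measure 123 mm over their backs; the gripper's body (75 mm by 187 mm) begins 45 mm behind the grasp point.
Start: joints at [1.257, 0.689, -0.195, 1.565, 0.157, 0.902, -0.215], TCP at [0.213, -0.588, 0.239] pointing down, gripper open.
Joint ranges: [-3.01, 3.01], [-0.46, 2.08], [-1.47, 1.51], [0.13, 2.56], [-1, 4.14], [0.04, 2.09], [-2.66, 2.66]. Speed limits (rad/s): [2.57, 2.57, 3.14, 3.14, 3.14, 3.14, 3.14].

INTERFACE

Orientations are given as a unit quaternion [x, y, z, w].
In Python, from plant import r gives the robot as it stands.
- The arm moves only by the tool carry_out, never from a script. Its argument "rows" is a list of rows, each a list of 3 entries, a list of its own where there are three numbers: the shift along the tool's x, y, z in cm, then the turn, a rotation vector about the tool's x, y, z in degrees, then the closure, from 0 (fully open) to 1 (shut). A call has 1 to 12 rows; each row is the pose to reach, as a shift and turn from the pose commanded when the call began, along the tool's axes at that moment; what a row does not reach only later rows make up. A row lasts 1/10 s, in which the tool goes at most 50 mm and 8.59 degrees, less where a joint would pass 70% of its speed; a pose out of reach is approached as far as the arm can. A call with a gripper value outside its range is refused whole. The fingers move at their own pace and stop on an object; "newtons" is the grip in N (left out, the last holds). Time passes only in rows, so rows that repeat a pose let the fingers close. It gives the time, the measured TCP pose, the force, the opening and the grip force at its end, in the units of the state.
- r.get_state(): the state, without advancing time (a new reading comes with each control period).
- r.snapshot(name): name is "side" or "top" or "wrist"; returns a dict with "image" (400x640x3 uint8, red, green, blue), "fx", "fy", "cx", "cy" (pixels), "pose" (4x4, takes a point from camera to world coordinates). Camera axes: x right, y up, looking along -z (the intrinsics and any distortion apply to the point x, -y, -z); pixel columns grow to the right and rows downward; lengths in m; the calibration is good to about 2 mm. A picture is of the moment at which its call begins. There is no depth.
- r.finish_job(): hands the job in; it is judged then, once.
The state is a dict: "clock": time; "q": joint angles; "qd": joint speeds; "joint_torque": joint torques, N m; "tool_pos": TCP position; "eef_rot": TCP orientation; "contact_force": force on the tool from outside, world axes, zero at the start; "moment": the same for the moment, N m; "opening": opening from 0.0 (shut) to 1.0 (fully open); "finger_force": force on a finger pad.
Only numpy, scipy, OpenCV 4.12 (cv2) and the standard library are available. Lean on these libraries where they do the work, as an engineer would, in place of code of your own. Each camera call takes 0.05 s, during which the arm holds its last target. There are 200 camera calls.

## Working session

There is one attempt and no reset: what is moved stays moved. The work goes in short steps, Python scripts to look and compute and a tool call to move; the robot and the scene stay as the last step left them, time stands still between calls to the robot, and variables do not carry over. Pictures are saved under pics/ and viewed, at most 10 in all, crops included, and the job is handed in when it is done.

Besides the shell and the picture viewer there is one more tool, called after ">>>" by a JSON object that holds its "op" and its "data", one argument or row to a line. carry_out: Moves the arm, as the interface text tells. Its arguments: {"type":"object","properties":{"rows":{"type":"array"},"newtons":{"type":"number"}},"required":["rows"]}

```bash
mkdir -p pics; cat > h.py <<'E'
import numpy as np, cv2
from plant import r
from scipy.spatial.transform import Rotation as R
def snap(n,f=None):
    s=r.snapshot(n)
    if f: cv2.imwrite('pics/'+f,cv2.cvtColor(s['image'],cv2.COLOR_RGB2BGR))
    return s
def ray(s,u,v):
    d=np.array([(u-s['cx'])/s['fx'],-(v-s['cy'])/s['fy'],-1.0]); P=np.array(s['pose'])
    d=P[:3,:3]@d; return P[:3,3],d/np.linalg.norm(d)
def onz(s,u,v,z):
    o,d=ray(s,u,v); return o+d*(z-o[2])/d[2]
def two(a,b):
    (o,d),(p,e)=a,b
    t=np.linalg.lstsq(np.c_[d,-e],p-o,rcond=None)[0]
    x,y=o+t[0]*d,p+t[1]*e; return (x+y)/2,np.linalg.norm(x-y)
def blobs(img,lo,hi,amin=20):
    h=cv2.cvtColor(img,cv2.COLOR_RGB2HSV); m=cv2.inRange(h,np.array(lo),np.array(hi))
    n,l,st,c=cv2.connectedComponentsWithStats(m)
    return [(tuple(c[i].round(1)),st[i].tolist()) for i in range(1,n) if st[i][4]>=amin]
E
python3 - <<'E'
from h import *
st=r.get_state(); print(st['clock'],st['tool_pos'],st['eef_rot'],r.grip_point_offset)
for n in ('top','side'):
    s=snap(n,n+'0.png'); print(n,s['fx'],s['cx'],s['cy'],np.round(s['pose'],3).tolist(),[k for k in s])
    print('blue',blobs(s['image'],(100,120,50),(125,255,255)));print('red',blobs(s['image'],(0,150,80),(6,255,255)),blobs(s['image'],(174,150,80),(180,255,255)))
a,b=[cv2.imread(f'pics/{n}0.png') for n in('top','side')]
E
```

```text
0.0 [ 0.21274803 -0.58701289  0.23790723] [ 9.84905949e-01  1.73087952e-01 -2.25798834e-04 -8.84049906e-04] 0.0187
top 462.0838683882199 324.28544422246375 196.69090592235918 [[0.003, 0.992, -0.127, 0.423], [-1.0, 0.001, -0.016, -0.057], [-0.015, 0.127, 0.992, 1.472], [0.0, 0.0, 0.0, 1.0]] ['image', 'fx', 'fy', 'cx', 'cy', 'pose']
blue [((np.float64(235.5), np.float64(19.6)), [110, 19, 233, 2, 349]), ((np.float64(377.4), np.float64(19.0)), [354, 18, 46, 2, 48]), ((np.float64(498.2), np.float64(18.5)), [461, 18, 76, 2, 150]), ((np.float64(40.2), np.float64(24.5)), [0, 24, 87, 2, 143]), ((np.float64(392.9), np.float64(146.3)), [382, 135, 23, 23, 406]), ((np.float64(495.2), np.float64(171.5)), [470, 162, 69, 40, 161]), ((np.float64(49.3), np.float64(196.5)), [43, 194, 14, 6, 33]), ((np.float64(434.7), np.float64(273.3)), [341, 229, 135, 57, 233]), ((np.float64(375.5), np.float64(239.9)), [373, 237, 6, 6, 27]), ((np.float64(542.5), np.float64(264.9)), [542, 248, 3, 34, 36]), ((np.float64(158.9), np.float64(282.7)), [0, 282, 322, 3, 347]), ((np.float64(545.6), np.float64(318.4)), [545, 30
[... 266 characters left out ...]
30, 32])]
red [((np.float64(348.9), np.float64(230.8)), [346, 228, 7, 6, 28])] []
side 512.1442253143537 325.9243453965881 192.60280197422273 [[-0.858, 0.33, -0.394, 0.032], [-0.513, -0.526, 0.678, 0.98], [0.017, 0.784, 0.62, 1.076], [0.0, 0.0, 0.0, 1.0]] ['image', 'fx', 'fy', 'cx', 'cy', 'pose']
blue [((np.float64(109.1), np.float64(12.2)), [99, 0, 21, 25, 344]), ((np.float64(57.6), np.float64(164.3)), [11, 127, 90, 78, 3795]), ((np.float64(21.5), np.float64(138.0)), [9, 132, 26, 13, 26]), ((np.float64(323.3), np.float64(161.7)), [313, 155, 21, 15, 244]), ((np.float64(396.0), np.float64(174.3)), [394, 169, 6, 12, 55])]
red [((np.float64(377.6), np.float64(183.5)), [375, 178, 6, 12, 46])] []
```

View pics/top0.png

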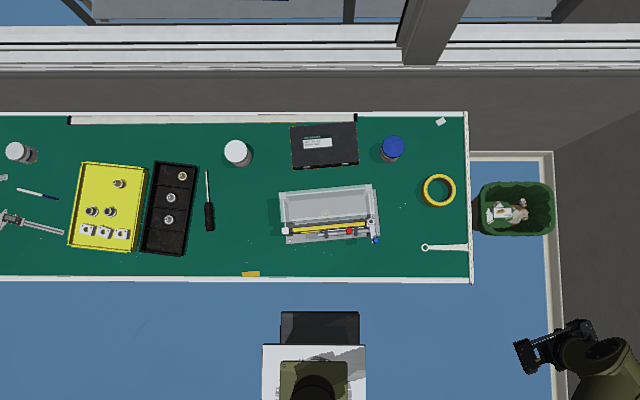

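View pics/side0.png

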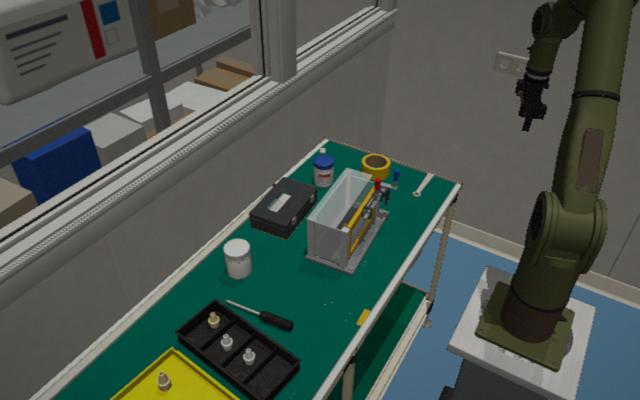

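The top view shows the cage at columns 280–380, rows 185–243, with the red knob at (349,231) and the blue handle at (375.5,240). The spanner lies to its right at (445,247) and the tape at (440,190). The side view shows the knob at (377.6,183.5) and the handle at (396,174).

```bash
python3 - <<'E'
from h import *
t=snap('top');s=snap('side')
print('knob',two(ray(t,348.9,230.8),ray(s,377.6,183.5)),onz(t,348.9,230.8,.2))
print('lever',two(ray(t,375.5,239.9),ray(s,396,174.3)),onz(t,375.5,239.9,.195))
# yellow gate direction & base plate
h=cv2.cvtColor(t['image'],cv2.COLOR_RGB2HSV); m=cv2.inRange(h,np.array((20,120,100)),np.array((35,255,255))); m[:,:280]=0;m[:,380:]=0;m[:215]=0;m[245:]=0
p=np.argwhere(m)[:,::-1]
w=np.array([onz(t,u,v,.13)[:2] for u,v in p]); l=cv2.fitLine(w.astype(np.float32),cv2.DIST_L2,0,.01,.01).ravel();print(len(p),'gate',l,w[w[:,1].argmin()],w[w[:,1].argmax()])
for n,(u,v,z) in dict(blue=(393,147,.094),tape=(440,190,.03),sp1=(424,247,0),sp2=(466,248,0),white=(236,148,.09)).items(): print(n,onz(t,u,v,z).round(3))
E
```

```text
knob (array([ 0.49238734, -0.10547325,  0.1877534 ]), np.float64(0.001390850488003092)) [ 0.49237228 -0.10475957  0.2       ]
lever (array([ 0.4678189 , -0.17907906,  0.18425455]), np.float64(0.0008802355217698217)) [ 0.46785713 -0.17790493  0.195     ]
328 gate [ 0.11134941 -0.9937813   0.5071918  -0.04168648] [ 0.52179439 -0.15129087] [0.50387248 0.0548566 ]
blue [ 0.753 -0.244  0.094]
tape [ 0.63  -0.397  0.03 ]
sp1 [ 0.453 -0.349  0.   ]
sp2 [ 0.45  -0.481  0.   ]
white [0.751 0.236 0.09 ]
```

Heights agree with the given values (knob 0.188, handle 0.184). The cage is turned about +0.11 rad, which puts the pivot near (0.524,-0.173). I'll hover above the handle with the closing line along the cage's x.

>>> {"op": "carry_out", "data": {
  "rows": [
    [[19,-15,-4],[0,0,-38],0.3],
    [[38,-29.7,-4],[0,0,-76],0.3],
    [[38,-29.7,-4],[0,0,-76],0.3],
    [[38,-29.7,-4],[0,0,-76],0.3],
    [[38,-29.7,-4],[0,0,-76],0.3],
    [[38,-29.7,-4],[0,0,-76],0.3],
    [[38,-29.7,-4],[0,0,-76],0.3],
    [[38,-29.7,-4],[0,0,-76],0.3],
    [[38,-29.7,-4],[0,0,-76],0.3],
    [[38,-29.7,-4],[0,0,-76],0.3],
    [[38,-29.7,-4],[0,0,-76],0.3],
    [[38,-29.7,-4],[0,0,-76],0.3]
  ],
  "newtons": 15
}}

```text
clock: 1.4
tool_pos: [0.4691, -0.1785, 0.2786]
eef_rot: [0.669, 0.743, -0.0, -0.0]
contact_force: [-1.1, 0.3, 0.2]
opening: 0.699
finger_force: 0.0
```

```bash
cat >> h.py <<'E'
def frame():
    st=r.get_state(); return np.array(st['tool_pos']),R.from_quat(st['eef_rot']).as_matrix()
def shift(p):  # world target TCP -> tool shift cm
    o,M=frame(); return (M.T@(np.array(p)-o)*100).round(2)
E
python3 - <<'E'
from h import *
w=snap('wrist','w1.png');o,M=frame();print(M.round(3).tolist(),np.round(w['pose'],3).tolist())
print('blue',blobs(w['image'],(100,120,50),(125,255,255),60));print('red',blobs(w['image'],(0,150,80),(6,255,255),60))
E
```

```text
[[-0.102, 0.995, -0.001], [0.995, 0.102, -0.001], [-0.001, -0.001, -1.0]] [[0.994, -0.101, -0.033, 0.46], [0.106, 0.944, 0.313, -0.097], [-0.0, -0.315, 0.949, 0.425], [0.0, 0.0, 0.0, 1.0]]
blue [((np.float64(320.9), np.float64(201.0)), [312, 187, 19, 28, 441]), ((np.float64(543.9), np.float64(246.6)), [513, 221, 63, 53, 2522])]
red [((np.float64(364.8), np.float64(113.4)), [352, 102, 26, 24, 482]), ((np.float64(511.1), np.float64(220.6)), [504, 215, 17, 13, 67])]
```

View pics/w1.png

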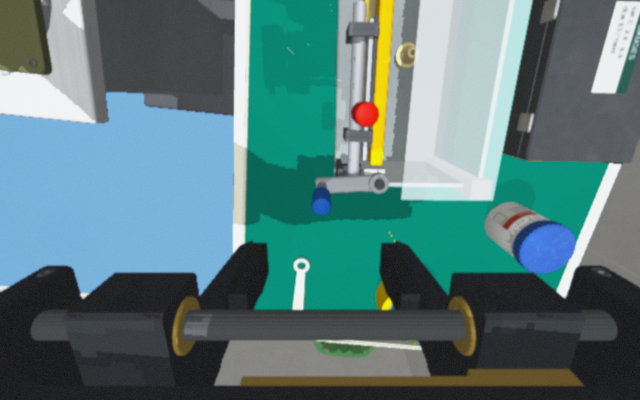

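The wrist view (up is +y, right is +x) shows the blue handle at (321,201), the pivot cap at (378,184), the knob at (365,113), and the gate's yellow edge at columns 376–385.

```bash
python3 - <<'E'
from h import *
w=snap('wrist');t=snap('top')
print('lever',two(ray(w,320.9,201),ray(t,375.5,239.9)),onz(w,320.9,201,.184))
print('knob',two(ray(w,364.8,113.4),ray(t,348.9,230.8)),onz(w,364.8,113.4,.2))
print('pivot',onz(w,378,184,.145)); print('gate',onz(w,376,163,.136),onz(w,385,5,.136))
P=np.array([.468,-.179,.171]);print(shift(P))
E
```

```text
lever (array([ 0.46686677, -0.17892723,  0.18351199]), np.float64(0.0027809532285542715)) [ 0.46546573 -0.17868322  0.184     ]
knob (array([ 0.49372646, -0.10502093,  0.17272033]), np.float64(0.0015525065021907646)) [ 0.48992742 -0.10357644  0.2       ]
pivot [ 0.51968373 -0.16873237  0.145     ]
gate [ 0.51626168 -0.15019372  0.136     ] [ 0.50257686 -0.01709144  0.136     ]
[ 0.16  0.03 10.74]
```

>>> {"op": "carry_out", "data": {
  "rows": [
    [[0,-0.1,4],[0,0,0],0.3],
    [[0,-0.1,8],[0,0,0],0.3],
    [[0,-0.1,10.7],[0,0,0],0.5],
    [[0,-0.1,10.7],[0,0,0],1],
    [[0,-0.1,10.7],[0,0,0],1],
    [[0,-0.1,10.7],[0,0,0],1],
    [[0,-0.1,10.7],[0,0,0],1],
    [[0,-0.1,10.7],[0,0,0],1]
  ],
  "newtons": 12
}}

```text
clock: 2.35
tool_pos: [0.467, -0.1796, 0.1727]
eef_rot: [0.67, 0.742, -0.001, -0.0]
contact_force: [-6.6, -1.6, 4.5]
opening: 0.179
finger_force: 3.1
```

Handle gripped (opening 15.8 mm). The tool axes match the cage axes, so I'll swing along the arc.

>>> {"op": "carry_out", "data": {
  "rows": [
    [[-0.7,0.05,0],[0,0,0],1],
    [[-1.4,0.17,0],[0,0,0],1],
    [[-2.1,0.4,0],[0,0,0],1],
    [[-2.7,0.7,0],[0,0,0],1],
    [[-3.3,1.1,0],[0,0,0],1],
    [[-3.8,1.5,0],[0,0,0],1],
    [[-4.7,2.6,0],[0,0,0],1],
    [[-5.1,3.2,0],[0,0,0],1],
    [[-5.3,3.8,0],[0,0,0],1],
    [[-5.5,4.6,0],[0,0,0],1],
    [[-5.6,5.2,0],[0,0,0],1],
    [[-5.6,5.2,0],[0,0,0],1]
  ]
}}

```text
clock: 3.55
tool_pos: [0.5259, -0.2361, 0.1727]
eef_rot: [0.671, 0.741, -0.003, 0.004]
contact_force: [0.7, -10.7, 2.1]
opening: 0.127
finger_force: 13.1
```

>>> {"op": "carry_out", "data": {
  "rows": [
    [[0,0,0],[0,0,0],0.5],
    [[0,0,0],[0,0,0],0.4],
    [[0,0,0],[0,0,0],0.3],
    [[0,0,-4],[0,0,0],0.3],
    [[0,0,-8],[0,0,0],0.3],
    [[0,0,-9.5],[0,0,0],0.3],
    [[0,0,-9.5],[0,0,0],0.3],
    [[0,0,-9.5],[0,0,0],0.3]
  ]
}}

```text
clock: 4.35
tool_pos: [0.5252, -0.2288, 0.2662]
eef_rot: [0.669, 0.743, -0.0, -0.0]
contact_force: [0.1, 0.4, -0.5]
opening: 0.701
finger_force: 0.0
```

```bash
python3 - <<'E'
from h import *
w=snap('wrist','w2.png')
b=blobs(w['image'],(100,120,50),(125,255,255),60);print('blue',b);print('red',blobs(w['image'],(0,150,80),(6,255,255),60))
for c,_ in b: print(onz(w,*c,.184))
for c,_ in blobs(w['image'],(0,150,80),(6,255,255),60): print('k',onz(w,*c,.188))
print(r.get_state()['contact_force'],r.get_state()['tool_pos'])
E
```

```text
blue [((np.float64(519.6), np.float64(208.2)), [487, 180, 66, 58, 2990]), ((np.float64(323.4), np.float64(202.2)), [314, 187, 20, 30, 492])]
red [((np.float64(291.9), np.float64(23.6)), [277, 5, 30, 40, 847])]
[ 0.6832483  -0.21275252  0.184     ]
[ 0.52413721 -0.22439603  0.184     ]
k [ 0.49017299 -0.10103003  0.188     ]
[-1.31546568  0.63995348 -0.3943843 ] [ 0.52473201 -0.22888974  0.26548798]
```

View pics/w2.png

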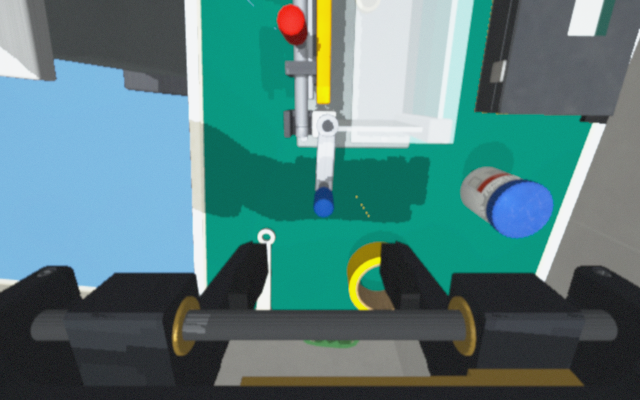

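The lever now points right: handle at (323,202), pivot cap at (327,125), which is about 1.5 rad open. The knob is at (292,23). Next I'll grip the knob.

>>> {"op": "carry_out", "data": {
  "rows": [
    [[4.3,-0.7,0],[0,0,0],0.3],
    [[8.6,-1.4,0],[0,0,0],0.3],
    [[12.8,-2.05,0],[0,0,0],0.3],
    [[12.8,-2.05,0],[0,0,0],0.3],
    [[12.8,-2.05,4],[0,0,0],0.3],
    [[12.8,-2.05,7],[0,0,0],0.3],
    [[12.8,-2.05,9.3],[0,0,0],0.4],
    [[12.8,-2.05,9.3],[0,0,0],0.7],
    [[12.8,-2.05,9.3],[0,0,0],1],
    [[12.8,-2.05,9.3],[0,0,0],1],
    [[12.8,-2.05,9.3],[0,0,0],1],
    [[12.8,-2.05,9.3],[0,0,0],1]
  ],
  "newtons": 25
}}

```text
clock: 5.6
tool_pos: [0.4921, -0.1044, 0.1746]
eef_rot: [0.67, 0.743, 0.0, 0.001]
contact_force: [-1.5, -0.3, 4.7]
opening: 0.197
finger_force: 25.0
```

>>> {"op": "carry_out", "data": {
  "rows": [
    [[0,0,-0.4],[0,0,0],1],
    [[0,0,-0.8],[0,0,0],1],
    [[0,0,-1.2],[0,0,0],1],
    [[0,0,-1.2],[0,0,0],1]
  ]
}}

```text
clock: 6.0
tool_pos: [0.492, -0.1043, 0.1863]
eef_rot: [0.67, 0.743, -0.0, 0.0]
contact_force: [-0.3, -0.8, -2.7]
opening: 0.193
finger_force: 25.0
```

>>> {"op": "carry_out", "data": {
  "rows": [
    [[0.4,0,0],[0,0,0],1],
    [[0.8,0,0],[0,0,0],1],
    [[1.2,0,0],[0,0,0],1],
    [[1.6,0,0],[0,0,0],1],
    [[2.0,0,0],[0,0,0],1],
    [[2.5,0,0],[0,0,0],1],
    [[3.0,0,0],[0,0,0],1],
    [[3.5,0,0],[0,0,0],1],
    [[3.5,0,0],[0,0,0],1],
    [[3.5,0,0],[0,0,0],1]
  ]
}}

```text
clock: 7.0
tool_pos: [0.4884, -0.0686, 0.1858]
eef_rot: [0.669, 0.743, 0.0, -0.0]
contact_force: [0.1, 1.2, -2.6]
opening: 0.192
finger_force: 25.0
```

Bolt drawn 36 mm. From the knob, the hinge works out at about (0.495,0.061), which agrees with the gate's seen left end. I'll open it in two stages, turning the tool with the gate.

>>> {"op": "carry_out", "data": {
  "rows": [
    [[0.1,-0.6,0],[0,0,2.9],1],
    [[0.25,-1.25,0],[0,0,5.7],1],
    [[0.45,-1.9,0],[0,0,8.6],1],
    [[0.65,-2.5,0],[0,0,11.5],1],
    [[0.65,-2.5,0],[0,0,11.5],1],
    [[0.65,-2.5,0],[0,0,11.5],1]
  ]
}}

```text
clock: 7.6
tool_pos: [0.4637, -0.0649, 0.1859]
eef_rot: [0.74, 0.673, 0.001, 0.0]
contact_force: [1.6, 1.6, -1.3]
opening: 0.194
finger_force: 25.0
```

```bash
python3 - <<'E'
from h import *
w=snap('wrist','w3.png'); print(r.get_state()['q'])
E
```

```text
[ 0.30946759  0.60101397 -0.41830515  2.07524934  0.45294952  0.55116628
 -0.53037903]
```

View pics/w3.png

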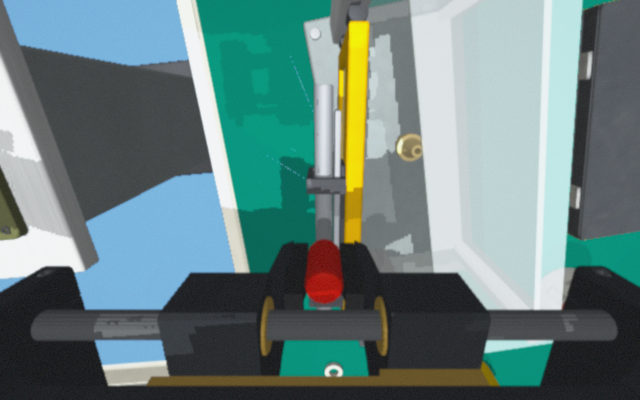

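The gate's yellow edge follows (columns 345–370), with the knob at (324,275) held between the pads. I'll go on to about 0.5 rad.

>>> {"op": "carry_out", "data": {
  "rows": [
    [[0.1,-0.6,0],[0,0,2.9],1],
    [[0.25,-1.25,0],[0,0,5.7],1],
    [[0.45,-1.9,0],[0,0,8.6],1],
    [[0.65,-2.5,0],[0,0,11.5],1],
    [[0.9,-3.1,0],[0,0,14.3],1],
    [[1.15,-3.7,0],[0,0,17.2],1],
    [[1.15,-3.7,0],[0,0,17.2],1],
    [[1.15,-3.7,0],[0,0,17.2],1],
    [[1.15,-3.7,0],[0,0,17.2],1]
  ]
}}

```text
clock: 8.55
tool_pos: [0.4279, -0.0505, 0.1858]
eef_rot: [0.833, 0.554, 0.0, 0.0]
contact_force: [2.2, -0.4, -1.8]
opening: 0.198
finger_force: 25.0
```

```bash
python3 - <<'E'
from h import *
t=snap('top','t4.png'); w=snap('wrist','w4.png')
h=cv2.cvtColor(w['image'],cv2.COLOR_RGB2HSV); m=cv2.inRange(h,np.array((22,150,100)),np.array((33,255,255))); m[:,:200]=0;m[:,450:]=0;m[240:]=0
n,l,st,c=cv2.connectedComponentsWithStats(m);i=1+st[1:,4].argmax();p=np.argwhere(l==i)[:,::-1]
q=np.array([onz(w,u,v,.136)[:2] for u,v in p[::5]]);f=cv2.fitLine(q.astype(np.float32),cv2.DIST_L2,0,.01,.01).ravel();print(f,np.arctan(f[0]/f[1]),len(p))
a=cv2.imread('pics/t4.png')[170:290,240:480];b=cv2.imread('pics/w4.png')
cv2.imwrite('pics/c4.png',np.vstack([cv2.resize(a,(500,250)),cv2.resize(b,(500,312))]))
E
```

```text
[0.35814795 0.93366486 0.47129026 0.00554559] 0.36628348 4823
```

View pics/c4.png

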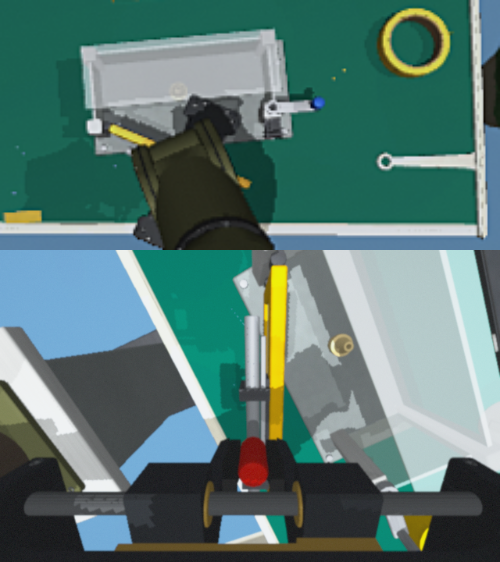

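The gate is at about 0.47 rad and steady. The knob radius is still 130 mm, so the bolt is drawn, and the lever is open with its blue handle pointing right. Handing in.

```bash
python3 -c "
from plant import r
print(r.finish_job())"
```

```text
the job is handed in; nothing more can be done
None
```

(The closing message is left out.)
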